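# Set the pulley brake, then hold the belt tensioner back

## Task

Before a belt is fitted, set the pulley's brake: push the leaning, black-gripped brake lever over to its other side until its pawl clicks in, and let go so that it stays locked by itself. Then push the sprung blue tensioner arm back past its ratchet click until its yellow pointer is over the green band, and finish while still holding it there with the fingers, off its pawl and short of the red: do not let go. Leave the other things on the bench alone.

Things in the scene. Friction and masses are not known exactly. Their poses are not given: they have to be found in the camera images.
- brake_stand: green stand fixed to the bench, base plate 170x150x8 mm, with aluminium V pulley, red caliper and brake lever; origin at the underside centre. In its frame (mm) the lever swings in the x-z plane at y = -35, from leaning to -x towards +x; pulley (top z = 98) at y = 20 to 46, disc and red caliper (top z = 100) at y = -2 to 20
- lever_pivot (a point): hinge axis of the brake lever, at (0, -35, 56) mm in the brake stand's frame; the axis is the stand's y
- lever_grip (a point): middle of the lever's black rubber grip, 105 mm from the hinge axis; grip 22 mm thick, from 80 to 136 mm from the axis, moves with the lever; about 153 mm above the bench at the start
- brake_lever (a joint): angle of the brake lever, rad: 0 = off, leaning 0.40 from upright to the stand's -x; grows as it swings to +x. A spring returns it (3 N at the grip at 0, 6 N near the click). The pawl clicks in as it passes about 0.56; let go, it then rests locked at about 0.54 (let go earlier, it swings back to 0). End stop 0.88
- tensioner_base: grey base plate fixed to the bench, 230x170x8 mm, with the tensioner; origin at the underside centre. In its frame the arm points to -x and is pushed from +y to -y. A painted arc 138 mm from the pivot shows white, then green (joint 0.63 to 0.79), then red; two steel stop pegs, 40 mm tall, stand beside the arm 75 mm from the pivot
- tensioner_pivot (a point): upright hinge axis of the tensioner arm, at (45, 0) mm in the tensioner base's frame
- push_pin (a point): upright steel pin 16 mm thick on the end of the tensioner arm above the black idler roller (40 mm across, top z = 61 mm); moves with the arm. The pin stands from z = 61 to 116 mm above the bench, this point at 99 mm on its axis, 110 mm from the pivot
- tensioner_arm (a joint): angle of the tensioner arm, rad, anticlockwise from above: 0 = rest, arm 0.36 from the base's -x towards +y; pushing the pin to the base's -y raises it. A spring pushes it back (5 N at the pin at 0, 9 N at 0.7). The pawl clicks in at about 0.56; let go after that, it falls back onto the pawl at about 0.54. Green band 0.63 to 0.79, end stop 0.88
- bearing: steel ball bearing, ring 53 across, 16 tall mm; loose, lies on the bench, to be left alone; origin at its underside centre
- spark_plug: spark plug, white and steel, 66 long, 22 thick mm; loose, lies on the bench, to be left alone; origin at its underside centre
- pliers: red-handled pliers, 178 long, 12 thick mm; loose, lies on the bench, to be left alone; origin at its underside centre
- screwdriver_red: screwdriver with red handle, 200 long mm; loose, lies on the bench, to be left alone; origin at its underside centre
- padlock: brass padlock, 75x45x20 mm; loose, lies on the bench, to be left alone; origin at its underside centre
- tape_measure: yellow and black tape measure, 62 tall mm; loose, lies on the bench, to be left alone; origin at its underside centre
- wood_block: plain wooden block, 45x120x40 mm; loose, lies on the bench, to be left alone; origin at its underside centre

How it is judged:
By the outcome, as a careful person would: the job done as asked, in the order asked, and still so for the second after the job is handed in, while the arm keeps its last pose, push and grip.
It also fails if it takes over 72 s, if anything falls off the work surface, if the arm or the gripper's body presses on something with over 40 N, if the wrist force passes 120 N, or if a joint passes its speed limit or range.

## Robot

A 6-joint arm with a two-finger parallel gripper is mounted at the origin on a cart in front of the work surface, level with it; the furniture and walls round the work are solid. World frame = base frame: x ahead of the robot, y to its left, z up, the work surface at z = 0. Lengths are in mm, angles in rad, forces in N, time in s.
With the tool pointing down it reaches from about 350 to 875 mm from the base axis. Payload 4.2 kg.
Tool frame: the origin (TCP) lies midway between the tips of the shut fingers; the grasp point (between the pads) lies 19 mm behind it (arm.grasp_offset is the distance from the TCP to the grasp point, in mm); z points along the fingers, y is the line along which they close (so a half turn about z gives the same grasp; the last joint's range is limited). The gripper opens to 85 mm and grips with 20 to 120 N. Pads are 22 mm wide; open, the fingers measure 114 mm over their backs; the gripper's body (76 mm by 85 mm) begins 54 mm behind the grasp point. The pads swing forward as they close: fully open they stand 13 mm farther back than shut.
Start: joints at [-0.951, 0.385, 0.008, 0, -1.194, -0.259], TCP at [220.653, -584.732, 231.312] pointing down, gripper open.
Joint ranges: [-3.14, 3.14], [-1.21, 2.06], [-1.07, 1.41], [-3.16, 2.05], [-2.99, -0.16], [-3.1, 3.1]. Speed limits (rad/s): [2.79, 2.79, 3.14, 3.14, 3.14, 3.14].

## Interface

Orientations are given as a unit quaternion [x, y, z, w].
In Python, from bench import arm gives the robot as it stands. The module is installed in compiled form; this text tells all that it offers.
- The arm moves only by the tool servo_tool, never from a script. Its argument "increments" is a list of rows, each a list of 7 numbers: the opening, from 0 (shut) to 1 (fully open), then the shift along the tool's x, y, z in m, then the turn, a rotation vector about the tool's x, y, z in degrees. In form: [[grip, x, y, z, ax, ay, az], ...]. A call has 1 to 12 rows; each row is the pose to reach, as a shift and turn from the pose commanded when the call began, along the tool's axes at that moment; what a row does not reach only later rows make up. A row lasts 1/8 s, in which the tool goes at most 62.5 mm and 10.7 degrees, less where a joint would pass 70% of its speed; a pose out of reach is approached as far as the arm can. A call with a gripper value outside its range is refused whole. The fingers move at their own pace and stop on an object; the grip force is fixed at half the most. Time passes only in rows, so rows that repeat a pose let the fingers close. It gives the time, the measured TCP pose, the force, the opening and the grip force at its end, in the units of the state.
- arm.read_state(): the state, without advancing time (a new reading comes with each control period).
- arm.get_image(name): name is "scene" or "top"; returns a dict with "color" (480x640x3 uint8, red, green, blue), "fx", "fy", "cx", "cy" (pixels), "k1" (the pictures are not rectified: a ray, as slopes to the right and down, at radius r is drawn at 1 + k1 r^2 times it, then the intrinsics apply), "rvec" (rotation vector, rad) and "tvec" (3), from world to camera coordinates, as OpenCV has them. Camera axes: x right, y down, z forward; pixel columns grow to the right and rows downward; lengths in mm; the calibration is good to about 2 mm. A picture is of the moment at which its call begins. There is no depth.
- arm.job_done(): hands the job in; it is judged then, once.
Trained networks look in the newest picture that a camera, given by its name, has taken for a name from the list of things; names that differ only in an ending like _2 or _b are one class to them, and where a whole thing is asked for, a point or a joint stands for the part that bears it (a point fixed in the world has none). Each returns a list of dicts, best first, with "p" (0 to 1); they miss things now and then, are a little off and sometimes report something else, mostly with a low value. They report only what shows in the picture. A call takes as long as a camera call.
- arm.look_for(camera, thing): "box" ([centre column, centre row, width, height] in pixels, round what is visible of it).
- arm.spot_point(camera, thing): "centre" ([column, row] in pixels: a listed point, or the origin of a listed thing).
The state is a dict: "clock": time; "joints": joint angles; "joint_vel": joint speeds; "joint_efforts": joint torques, N m; "position": TCP position; "ee_rot": TCP orientation; "contact_force": force on the tool from outside, world axes, zero at the start; "wrist_torque": the same for the moment, N m; "gripper_width": finger opening in mm; "grasp_force": force on a finger pad.
Only numpy, scipy, OpenCV 4.12 (cv2) and the standard library are available. Lean on these libraries where they do the work, as an engineer would, in place of code of your own. Each camera call takes 0.05 s, during which the arm holds its last target. There are 200 camera calls.

## Working session

There is one attempt and no reset: what is moved stays moved. The work goes in short steps, Python scripts to look and compute and a tool call to move; the robot and the scene stay as the last step left them, time stands still between calls to the robot, and variables do not carry over. Pictures are saved under pics/ and viewed, at most 10 in all, crops included, and the job is handed in when it is done.

Besides the shell and the picture viewer there is one more tool, called after "Emit:" as name([rows], argument=value, ...), one row to a line, values as JSON. servo_tool: Moves the arm, as the interface text tells. Its arguments: {"type":"object","properties":{"increments":{"type":"array","items":{"type":"array","items":{"type":"number"}}}},"required":["increments"]}

```bash
mkdir -p pics
cat > h.py <<'E'
import numpy as np, cv2
from bench import arm
from scipy.spatial.transform import Rotation as R
def cam(n):
    c=arm.get_image(n); K=np.array([[c['fx'],0,c['cx']],[0,c['fy'],c['cy']],[0,0,1.]])
    return c,K,np.array([c['k1'],0,0,0,0.]),np.array(c['rvec'],float).ravel(),np.array(c['tvec'],float).ravel()
def ray(C,px):
    c,K,d,r,t=C; u=cv2.undistortPoints(np.array([[px]],float),K,d).ravel(); M=R.from_rotvec(r).as_matrix()
    return -M.T@t, M.T@np.array([u[0],u[1],1])
def atz(C,px,z):
    o,v=ray(C,px); return o+v*(z-o[2])/v[2]
def proj(C,P):
    c,K,d,r,t=C; return cv2.projectPoints(np.array(P,float).reshape(-1,1,3),r,t,K,d)[0].reshape(-1,2)
def tri(rs):
    A=0;b=0
    for o,v in rs:
        v=v/np.linalg.norm(v);Q=np.eye(3)-np.outer(v,v);A=A+Q;b=b+Q@o
    return np.linalg.solve(A,b)
E
python3 - <<'E'
from h import *
np.set_printoptions(precision=1,suppress=True)
C={n:cam(n) for n in('scene','top')}
for n in C: cv2.imwrite(f'pics/{n}0.png',C[n][0]['color'][:,:,::-1]); print(n,ray(C[n],(320,240)))
for th in ['brake_stand','lever_pivot','lever_grip','tensioner_base','tensioner_pivot','push_pin']:
    rs=[]
    for n in C:
        s=arm.spot_point(n,th)
        for q in s[:2]: print(th,n,np.array(q['centre']),round(q['p'],2))
        if s: rs.append(ray(C[n],s[0]['centre']))
    if len(rs)==2: print('  tri',tri(rs))
print(arm.read_state())
E
```

```text
scene (array([ 474.7, 1082.6, 1183.6]), array([ 0. , -0.7, -0.7]))
top (array([ 344.6,   28.4, 1419.7]), array([ 0.1, -0. , -1. ]))
brake_stand scene [310.7 232.1] 0.86
brake_stand scene [331.2 384.6] 0.72
brake_stand top [403.1 224. ] 0.82
  tri [ 569.9 -229.5  -48.8]
lever_pivot scene [305.  209.3] 0.7
lever_pivot top [416.1 215.1] 0.91
  tri [ 587.5 -250.2   44.5]
lever_grip scene [317.  190.1] 0.83
lever_grip top [426.6 223.7] 0.6
  tri [ 547.4 -258.5  132.6]
tensioner_base scene [301.  308.5] 0.59
tensioner_base top [267.7 225.3] 0.67
  tri [564.5 164.7 -17.4]
tensioner_pivot scene [284.7 299.2] 0.68
tensioner_pivot top [264.  205.7] 0.89
  tri [613.7 171.1  31.6]
push_pin scene [315.5 296.7] 0.82
push_pin top [245.6 237.5] 0.81
  tri [515.3 210.4 103.7]
{'clock': 0.7, 'joints': array([-1. ,  0.4,  0. , -0. , -1.2, -0.3]), 'joint_vel': array([-0.,  0.,  0.,  0., -0.,  0.]), 'joint_efforts': array([  0. , -39.2,  18.9,   4.2,  -0. ,   0. ]), 'position': array([ 220.7, -584.7,  231.4]), 'ee_rot': array([-0.2,  1. , -0. ,  0. ]), 'contact_force': array([0.4, 0.1, 0.9]), 'wrist_torque': array([-0.,  0.,  0.]), 'grasp_force': 0.0, 'gripper_width': 85.3257110934639}
```

View pics/top0.png

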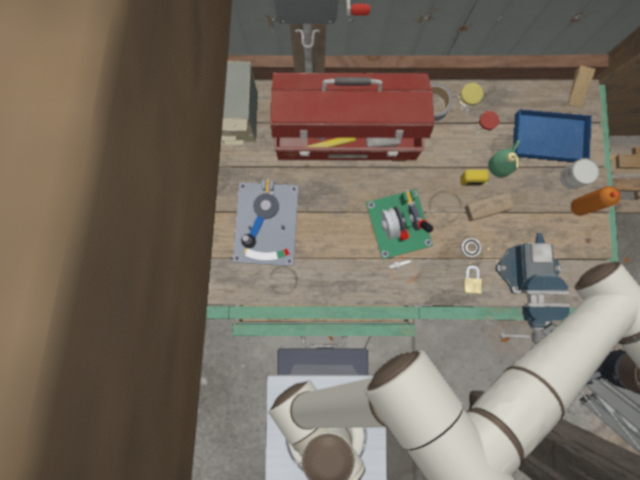

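View pics/scene0.png

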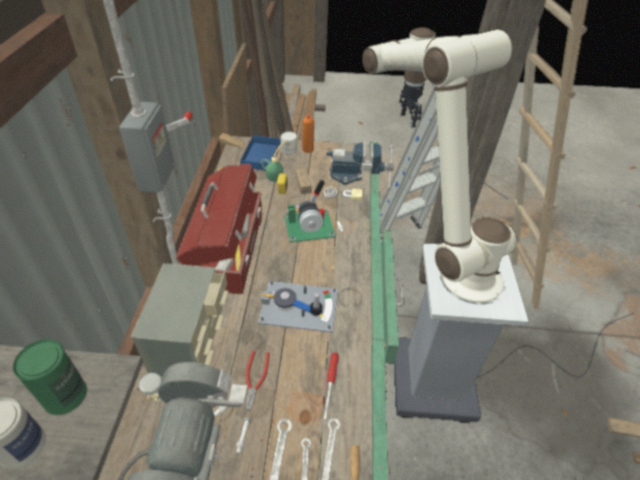

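The top view has world +x up and -y to the right. The tensioner's grey plate is at about (267,223) and the green stand at (400,224), with its black grip at about (427,226). In the scene view they are at about (300,305) and (310,222). Next I'll crop in and fit the plates.

Run:
```python
from h import *
np.set_printoptions(precision=1,suppress=True)
C={n:cam(n) for n in('scene','top')}
im=C['top'][0]['color'][:,:,::-1]; s=C['scene'][0]['color'][:,:,::-1]
a=cv2.resize(im[175:275,225:445],None,fx=3.6,fy=3.6,interpolation=cv2.INTER_CUBIC)[:, :800]
b=cv2.resize(s[175:245,270:350],None,fx=3,fy=3,interpolation=cv2.INTER_CUBIC)
c2=cv2.resize(s[275:335,250:345],None,fx=3,fy=3,interpolation=cv2.INTER_CUBIC)
W=np.zeros((600,800,3),np.uint8); W[:a.shape[0],:a.shape[1]]=a; W[370:370+b.shape[0],:b.shape[1]]=b; W[370:370+c2.shape[0],300:300+c2.shape[1]]=c2
cv2.imwrite('pics/crop.png',W)
hsv=cv2.cvtColor(im,cv2.COLOR_BGR2HSV)
def rect(m,box,z,lab):
    M=np.zeros_like(m); x0,x1,y0,y1=box; M[y0:y1,x0:x1]=m[y0:y1,x0:x1]
    M=cv2.morphologyEx(M,cv2.MORPH_CLOSE,np.ones((5,5)))
    cs=max(cv2.findContours(M,0,2)[0],key=cv2.contourArea)
    h=cv2.convexHull(cs).reshape(-1,2).astype(float)
    P=np.array([atz(C['top'],p,z)[:2] for p in h]).astype(np.float32)
    r=cv2.minAreaRect(P); print(lab,r,'corners',cv2.boxPoints(r).tolist())
rect(cv2.inRange(hsv,(50,60,30),(85,255,255)),(360,440,180,265),8,'stand')
rect(cv2.inRange(hsv,(95,15,90),(130,110,220)),(228,304,175,270),8,'tens')
```

```text
stand ((568.4481201171875, -208.25076293945312), (167.76963806152344, 146.938720703125), 15.347182273864746) corners [[468.1097106933594, -159.6029052734375], [506.9996032714844, -301.3017578125], [668.7864990234375, -256.89862060546875], [629.8966064453125, -115.19976806640625]]
tens ((572.4127197265625, 167.7865447998047), (164.2481689453125, 234.2469940185547), 86.94773864746094) corners [[451.0825500488281, 92.01541137695312], [684.9971923828125, 79.54251098632812], [693.742919921875, 243.55767822265625], [459.8282470703125, 256.03057861328125]]
```

View pics/crop.png

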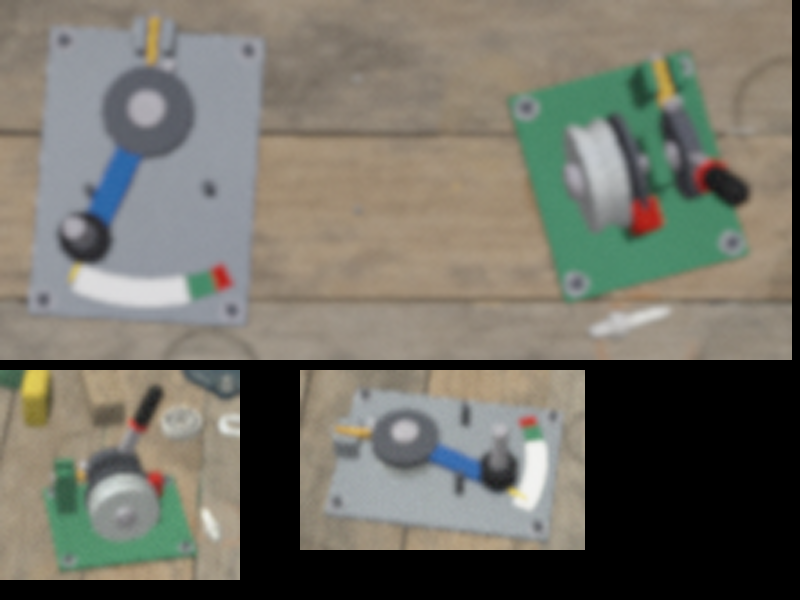

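```bash
cat >> h.py <<'E'
ST=np.array([568.4,-208.3]); SY=np.deg2rad(15.35); TB=np.array([572.4,167.8]); TY=np.deg2rad(-3.05)
rot=lambda a:np.array([[np.cos(a),-np.sin(a)],[np.sin(a),np.cos(a)]])
def stand(p): return np.r_[ST+rot(SY)@np.array(p[:2]),p[2]]
def tens(p): return np.r_[TB+rot(TY)@np.array(p[:2]),p[2]]
def grip(j,r=105): a=j-.4; return stand([r*np.sin(a),-35,56+r*np.cos(a)])
def pin(j,r=110,z=99): a=.36-j; return tens([45-r*np.cos(a),r*np.sin(a),z])
def inc(target,yawR=None):
    s=arm.read_state(); M=R.from_quat(s['ee_rot']); return M.inv().apply(np.array(target)-s['position'])
E
python3 - <<'E'
from h import *
np.set_printoptions(precision=3,suppress=True)
C={n:cam(n) for n in('scene','top')}
for n in C: print(n,proj(C[n],[stand([0,-35,56]),grip(0),grip(0,136),tens([45,0,60]),pin(0)]).round(1).tolist())
s=arm.read_state(); M=R.from_quat(s['ee_rot']); print(M.as_matrix(),grip(0),pin(0),stand([0,-35,56]))
for x in (-100,-110): print(stand([x,-35,138]),inc(stand([x,-35,138])))
E
```

```text
scene [[307.8, 208.6], [319.3, 186.7], [322.9, 179.9], [283.5, 291.9], [315.2, 297.5]]
top [[414.1, 217.5], [426.2, 226.4], [430.1, 229.3], [265.1, 202.4], [246.2, 237.1]]
[[-0.936 -0.353  0.   ]
 [-0.353  0.936 -0.   ]
 [ 0.    -0.    -1.   ]] [ 538.235 -252.875  152.711] [516.595 209.579  99.   ] [ 577.665 -242.051   56.   ]
[ 481.232 -268.523  138.   ] [-355.409  203.842   93.331]
[ 471.589 -271.17   138.   ] [-345.452  204.769   93.331]
```

Emit:
servo_tool([
  [0, -0.045, 0.025, 0, 0, 0, 0],
  [0, -0.09, 0.05, 0, 0, 0, 0],
  [0, -0.135, 0.077, 0, 0, 0, 0],
  [0, -0.18, 0.103, 0, 0, 0, 1],
  [0, -0.225, 0.129, 0, 0, 0, 2],
  [0, -0.27, 0.155, 0, 0, 0, 3],
  [0, -0.315, 0.18, 0, 0, 0, 4],
  [0, -0.35, 0.204, 0, 0, 0, 5.3],
  [0, -0.35, 0.204, 0.03, 0, 0, 5.3],
  [0, -0.35, 0.204, 0.06, 0, 0, 5.3],
  [0, -0.35, 0.204, 0.09, 0, 0, 5.3],
  [0, -0.35, 0.204, 0.092, 0, 0, 5.3],
])

```text
clock: 2.4
position: [474.7, -269.8, 137.4]
ee_rot: [-0.134, 0.991, 0.001, -0.002]
contact_force: [-0.2, 0.4, 0.9]
gripper_width: 0.1
grasp_force: 0.0
```

Run:
```python
from h import *
np.set_printoptions(precision=3,suppress=True)
s=arm.read_state(); print(s['clock'],s['position'],s['contact_force'],s['gripper_width'],R.from_quat(s['ee_rot']).as_matrix()[:,0])
for j in (.3,.56,.66): print(grip(j)); 
for x in (-20,0,10): print(x,inc(stand([x,-35,138])))
```

```text
2.4 [ 474.709 -269.838  137.375] [-0.201  0.449  0.874] 0.053246227865317665 [-0.964 -0.265  0.004]
[ 567.556 -244.826  160.475]
[ 593.797 -237.623  159.659]
[ 603.696 -234.906  157.471]
-20 [-86.635  -0.484  -0.997]
0 [-106.635   -0.49    -1.082]
10 [-116.635   -0.493   -1.125]
```

Emit:
servo_tool([
  [0, -0.02, 0, -0.007, 0, 0, 0],
  [0, -0.035, 0, -0.007, 0, 0, 0],
  [0, -0.05, 0, -0.007, 0, 0, 0],
  [0, -0.062, 0, -0.007, 0, 0, 0],
  [0, -0.074, 0, -0.007, 0, 0, 0],
  [0, -0.085, 0, -0.007, 0, 0, 0],
  [0, -0.095, 0, -0.007, 0, 0, 0],
  [0, -0.103, 0, -0.007, 0, 0, 0],
  [0, -0.107, 0, -0.007, 0, 0, 0],
  [0, -0.107, 0, -0.007, 0, 0, 0],
])

```text
clock: 3.65
position: [577.5, -242.5, 147.1]
ee_rot: [-0.134, 0.991, 0.0, -0.002]
contact_force: [-6.0, -1.3, 4.0]
gripper_width: -0.2
grasp_force: 3.6
```

```bash
cat > look.py <<'E'
from h import *
import sys
np.set_printoptions(precision=2,suppress=True)
n,x0,x1,y0,y1,o=sys.argv[1:7]; x0,x1,y0,y1=map(int,(x0,x1,y0,y1))
s=arm.read_state(); print(s['clock'],s['position'],s['contact_force'])
C={k:cam(k) for k in('scene','top')}
I=[]
for k in n.split(','):
    I.append(C[k][0]['color'][:,:,::-1])
cv2.imwrite('pics/'+o,cv2.resize(I[0][y0:y1,x0:x1],None,fx=5,fy=5,interpolation=cv2.INTER_CUBIC))
for k in C:
    for t in ('lever_grip','push_pin'): print(k,t,[(np.array(q['centre']),round(q['p'],2)) for q in arm.spot_point(k,t)[:1]])
    print(k,'grip j=.0,.54,.6,.7',proj(C[k],[grip(j) for j in(0,.54,.6,.7)]).round(1).tolist())
    print(k,'pin j=0,.54,.7,.8',proj(C[k],[pin(j) for j in(0,.54,.7,.8)]).round(1).tolist())
E
python3 look.py scene 250 370 150 250 l1.png
```

```text
3.65 [ 577.53 -242.52  147.12] [-6.02 -1.26  4.01]
scene lever_grip [(array([299.4, 188. ]), 0.65)]
scene push_pin [(array([318.1, 298.6]), 0.55)]
scene grip j=.0,.54,.6,.7 [[319.3, 186.7], [304.0, 186.7], [302.3, 187.1], [299.5, 187.9]]
scene pin j=0,.54,.7,.8 [[315.2, 297.5], [319.4, 282.8], [318.6, 278.5], [317.7, 275.9]]
top lever_grip []
top push_pin [(array([245.8, 239.4]), 0.83)]
top grip j=.0,.54,.6,.7 [[426.2, 226.4], [420.4, 205.0], [419.6, 202.8], [418.2, 199.2]]
top pin j=0,.54,.7,.8 [[246.2, 237.1], [268.2, 240.3], [274.8, 239.0], [278.8, 237.6]]
```

View pics/l1.png

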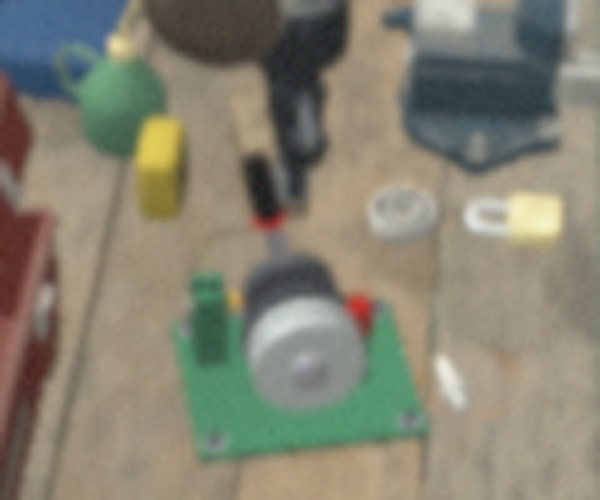

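The lever now leans the other way: its grip is at about (301,187) in the scene view, a joint angle of about 0.68. I'll back off and look again.

Emit:
servo_tool([
  [0, 0.008, 0, 0, 0, 0, 0],
  [0, 0.02, 0, 0, 0, 0, 0],
  [0, 0.045, 0, 0, 0, 0, 0],
  [0, 0.08, 0, -0.02, 0, 0, 0],
  [0, 0.1, 0, -0.06, 0, 0, 0],
  [0, 0.1, 0, -0.1, 0, 0, 0],
  [0, 0.1, 0, -0.1, 0, 0, 0],
])

```text
clock: 4.82
position: [484.6, -269.2, 250.4]
ee_rot: [-0.134, 0.991, -0.002, 0.004]
contact_force: [0.2, 0.4, -0.3]
gripper_width: -0.4
grasp_force: 0.0
```

```bash
python3 look.py scene 250 370 150 250 l2.png
python3 - <<'E'
from h import *
np.set_printoptions(precision=3,suppress=True)
print(R.from_quat(arm.read_state()['ee_rot']).as_matrix())
for y in (35,70): p=pin(0,z=76); print(p+[0,y,0],inc(p+np.array([0,y,0])))
E
```

```text
4.825 [ 484.59 -269.22  250.44] [ 0.23  0.38 -0.31]
scene lever_grip [(array([300.8, 187.9]), 0.64)]
scene push_pin [(array([313.6, 299.2]), 0.85)]
scene grip j=.0,.54,.6,.7 [[319.3, 186.7], [304.0, 186.7], [302.3, 187.1], [299.5, 187.9]]
scene pin j=0,.54,.7,.8 [[315.2, 297.5], [319.4, 282.8], [318.6, 278.5], [317.7, 275.9]]
top lever_grip []
top push_pin [(array([248.6, 238.5]), 0.64)]
top grip j=.0,.54,.6,.7 [[426.2, 226.4], [420.4, 205.0], [419.6, 202.8], [418.2, 199.2]]
top pin j=0,.54,.7,.8 [[246.2, 237.1], [268.2, 240.3], [274.8, 239.0], [278.8, 237.6]]
[[-0.964 -0.265 -0.002]
 [-0.265  0.964  0.001]
 [ 0.002  0.001 -1.   ]]
[516.595 244.579  76.   ] [-169.241  485.133  169.276]
[516.595 279.579  76.   ] [-178.522  518.881  169.304]
```

View pics/l2.png

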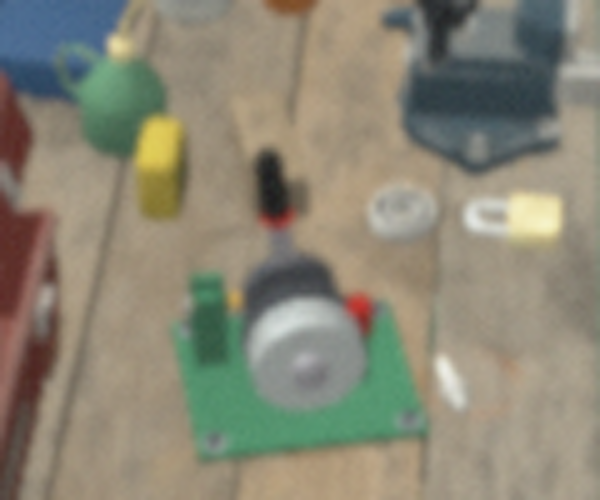

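The brake lever stays locked by itself, its grip upright and slightly past centre at about (304,187). Next I'll go round to the tensioner's +y side with the tool turned.

Emit:
servo_tool([
  [0, -0.016, 0.047, 0, 0, 0, -6.5],
  [0, -0.032, 0.094, 0, 0, 0, -13],
  [0, -0.049, 0.141, 0, 0, 0, -19.5],
  [0, -0.065, 0.189, 0, 0, 0, -26],
  [0, -0.081, 0.236, 0, 0, 0, -32.5],
  [0, -0.097, 0.283, 0, 0, 0, -39],
  [0, -0.114, 0.33, 0, 0, 0, -45.5],
  [0, -0.13, 0.377, 0, 0, 0, -52],
  [0, -0.146, 0.424, 0, 0, 0, -58.5],
  [0, -0.162, 0.471, 0, 0, 0, -65],
  [0, -0.176, 0.51, 0, 0, 0, -71.6],
  [0, -0.176, 0.51, 0, 0, 0, -71.6],
])

```text
clock: 6.62
position: [517.1, 272.4, 244.5]
ee_rot: [-0.689, 0.724, 0.0, -0.001]
contact_force: [-1.3, -0.8, 0.0]
gripper_width: -0.2
grasp_force: 0.0
```

Run:
```python
from h import *
np.set_printoptions(precision=3,suppress=True)
s=arm.read_state(); print(s['clock'],s['position'],s['joints'],R.from_quat(s['ee_rot']).as_matrix()[:,0])
print(inc(tens([-62,80,76])))
for j in (0,.5,.6,.71): print(j,pin(j,z=76),inc(pin(j,z=76)))
C=cam('top'); o=[(-62,80),(-62,100)]; print(proj(C,[tens([-62,85,20])]))
```

```text
6.625 [517.077 272.42  244.515] [ 0.762  0.308 -0.072 -0.    -1.193 -0.811] [-0.049 -0.999  0.002]
[ 21.257   0.976 168.551]
0 [516.595 209.579  76.   ] [ 62.522  -2.919 168.609]
0.5 [507.75  155.873  76.   ] [116.599   3.261 168.705]
0.6 [509.249 144.98   76.   ] [127.404   1.225 168.718]
0.71 [512.145 133.238  76.   ] [138.989  -2.247 168.731]
[[233.254 241.278]]
```

Emit:
servo_tool([
  [0, 0.01, 0, 0.045, 0, 0, 0],
  [0, 0.01, 0, 0.09, 0, 0, 0],
  [0, 0.01, 0, 0.135, 0, 0, 0],
  [0, 0.01, 0, 0.162, 0, 0, 0],
  [0, 0.025, 0, 0.167, 0, 0, 0],
  [0, 0.04, 0, 0.167, 0, 0, 0],
  [0, 0.055, 0, 0.167, 0, 0, 0],
  [0, 0.07, 0, 0.167, 0, 0, 0],
  [0, 0.085, 0, 0.167, 0, 0, 0],
  [0, 0.098, 0, 0.167, 0, 0, 0],
  [0, 0.108, 0, 0.167, 0, 0, 0],
  [0, 0.112, 0, 0.167, 0, 0, 0],
])

```text
clock: 8.18
position: [514.5, 160.4, 81.7]
ee_rot: [-0.688, 0.726, -0.0, 0.006]
contact_force: [2.4, 8.6, -4.4]
gripper_width: -0.1
grasp_force: 4.8
```

```bash
python3 look.py scene 250 350 260 340 t1.png
```

```text
8.175 [514.48 160.4   81.73] [ 2.4   8.6  -4.41]
scene lever_grip [(array([303.8, 188. ]), 0.69)]
scene push_pin [(array([322.7, 281.6]), 0.89)]
scene grip j=.0,.54,.6,.7 [[319.3, 186.7], [304.0, 186.7], [302.3, 187.1], [299.5, 187.9]]
scene pin j=0,.54,.7,.8 [[315.2, 297.5], [319.4, 282.8], [318.6, 278.5], [317.7, 275.9]]
top lever_grip []
top push_pin [(array([272.2, 242.7]), 0.66)]
top grip j=.0,.54,.6,.7 [[426.2, 226.4], [420.4, 205.0], [419.6, 202.8], [418.2, 199.2]]
top pin j=0,.54,.7,.8 [[246.2, 237.1], [268.2, 240.3], [274.8, 239.0], [278.8, 237.6]]
```

View pics/t1.png

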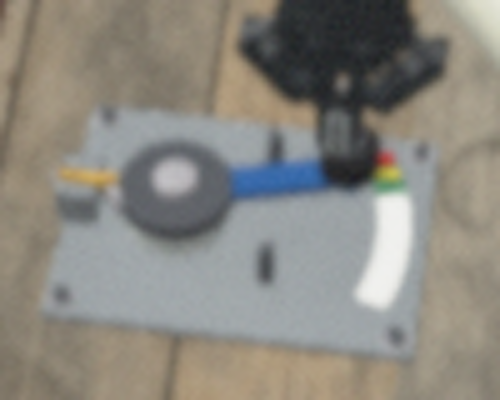

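The arm is pressed back and the yellow pointer shows at about (327.5,294.5) in the scene view, between green and red. I need to allow for parallax, so I'll measure the joint.

Run:
```python
from h import *
from scipy.optimize import least_squares
np.set_printoptions(precision=2,suppress=True)
C={n:cam(n) for n in('scene','top')}
def yel(im,box):
    x0,x1,y0,y1=box; h=cv2.cvtColor(cv2.resize(im[y0:y1,x0:x1],None,fx=4,fy=4,interpolation=cv2.INTER_CUBIC),cv2.COLOR_BGR2HSV)
    m=cv2.inRange(h,(18,110,100),(35,255,255)); k,l,st,ce=cv2.connectedComponentsWithStats(m)
    return [((ce[i]+.5)/4-.5+[x0,y0],st[i][4]) for i in range(1,k) if st[i][4]>6]
bx={'scene':(312,345,280,335),'top':(235,300,240,270)}
for n in C:
    print(n,'old',yel(cv2.imread(f'pics/{n}0.png'),bx[n])); print(n,'new',yel(C[n][0]['color'][:,:,::-1].copy(),bx[n]))
    for z in (10,25,40): print(n,z,proj(C[n],[pin(j,132,z) for j in(0,.56,.6,.64,.68,.72,.76)]).tolist().__repr__() if 0 else proj(C[n],[pin(j,132,z) for j in(0,.56,.6,.64,.68,.72,.76)]).round(1).tolist())
    print('band edges', proj(C[n],[pin(j,138,8.5) for j in(.63,.79)]).round(1).tolist())
cv2.imwrite('pics/t2.png',cv2.resize(C['top'][0]['color'][205:275,225:315,::-1],None,fx=8,fy=8,interpolation=cv2.INTER_CUBIC))
```

```text
scene old [(array([320.09, 314.58]), np.int32(31))]
scene new [(array([326.99, 294.1 ]), np.int32(131))]
scene 10 [[320.9, 318.5], [325.4, 300.3], [325.3, 299.0], [325.0, 297.7], [324.7, 296.4], [324.3, 295.1], [323.9, 293.9]]
scene 25 [[321.0, 315.5], [325.6, 297.3], [325.4, 296.0], [325.2, 294.7], [324.9, 293.4], [324.5, 292.2], [324.1, 290.9]]
scene 40 [[321.2, 312.5], [325.8, 294.3], [325.6, 293.0], [325.4, 291.7], [325.1, 290.4], [324.7, 289.1], [324.3, 287.9]]
band edges [[326.9, 298.1], [325.3, 292.9]]
top old []
top new [(array([276.77, 252.09]), np.int32(51))]
top 10 [[247.1, 248.3], [273.0, 251.8], [274.8, 251.5], [276.7, 251.2], [278.5, 250.7], [280.3, 250.2], [282.1, 249.6]]
top 25 [[246.4, 247.8], [272.5, 251.3], [274.4, 251.0], [276.3, 250.6], [278.1, 250.1], [280.0, 249.6], [281.8, 249.0]]
top 40 [[245.7, 247.2], [272.1, 250.7], [274.0, 250.4], [275.9, 250.0], [277.7, 249.6], [279.6, 249.0], [281.4, 248.4]]
band edges [[276.7, 253.4], [284.2, 251.1]]
```

View pics/t2.png

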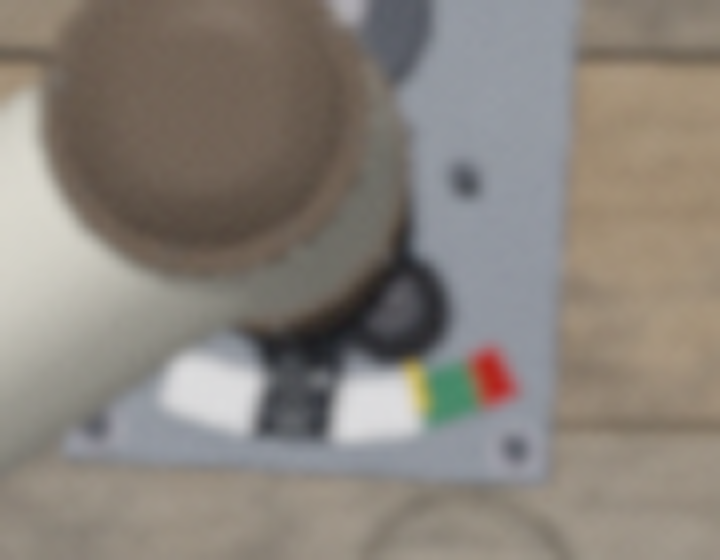

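In the top view the yellow pointer sits right on the white/green edge at about (277,252), so the joint is about 0.64. It needs roughly 7 mm more.

Emit:
servo_tool([
  [0, 0.003, 0, 0, 0, 0, 0],
  [0, 0.006, 0, 0, 0, 0, 0],
  [0, 0.007, 0, 0, 0, 0, 0],
  [0, 0.007, 0, 0, 0, 0, 0],
  [0, 0.007, 0, 0, 0, 0, 0],
  [0, 0.007, 0, 0, 0, 0, 0],
])

```text
clock: 9.32
position: [515.6, 154.8, 81.8]
ee_rot: [-0.688, 0.725, -0.001, 0.008]
contact_force: [4.4, 10.2, -7.0]
gripper_width: 0.0
grasp_force: 5.3
```

Run:
```python
from h import *
c=cam('top'); s=cam('scene')
a=cv2.resize(c[0]['color'][225:265,250:300,::-1],None,fx=8,fy=8,interpolation=cv2.INTER_CUBIC)
b=cv2.resize(s[0]['color'][175:335,260:350,::-1],None,fx=3.5,fy=3.5,interpolation=cv2.INTER_CUBIC)
W=np.zeros((600,800,3),np.uint8); W[:a.shape[0],:a.shape[1]]=a; W[:b.shape[0],420:420+b.shape[1]]=b
cv2.imwrite('pics/t3.png',W); st=arm.read_state(); print(st['clock'],st['position'],st['contact_force'],st['joint_vel'].round(3))
```

```text
9.425 [515.56554496 154.78557943  81.81930999] [ 5.08479601 10.24019509 -7.07704757] [-0.002  0.    -0.001 -0.     0.    -0.   ]
```

View pics/t3.png

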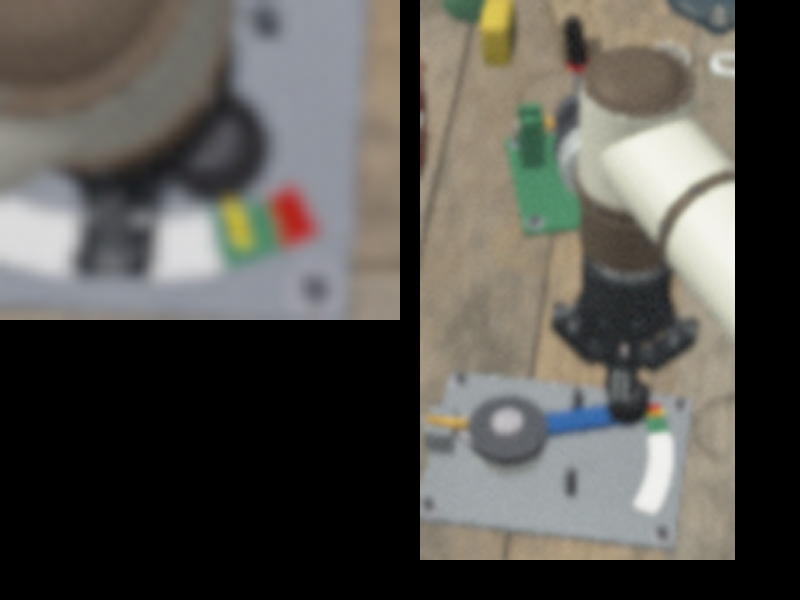

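The top crop shows the yellow pointer inside the green at about (280,253), with green on both sides of it and the red clear of it. The brake lever is still over and the arm is steady, so I'm handing in.

```bash
python3 -c "
from bench import arm
print(arm.job_done())"
```

```text
the job is handed in; nothing more can be done
None
```

The brake lever is locked by itself on its other side, and the job is handed in with the fingers still holding the tensioner pointer over the green band (joint about 0.69), off its pawl and short of the red.

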